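# Ready the sample-drying hotplate

### The arm

A 6-joint arm with a two-finger parallel gripper is mounted at the origin on the work surface. World frame = base frame: x ahead of the robot, y to its left, z up, the work surface at z = 0. Lengths are in m, angles in rad, forces in N, time in s.
With the tool pointing down it reaches from about 0.375 to 0.975 m from the base axis. Payload 3.8 kg.
Tool frame: the origin (TCP) lies at the very end of the fingers, on their centre line; the grasp point (between the pads) lies 19 mm behind it; z points along the fingers, y is the direction in which the jaws open and shut (so a half turn about z gives the same grasp; the last joint's range is limited). The gripper opens to 85 mm and grips with 20 to 120 N. Pads are 22 mm wide; open, the fingers measure 114 mm over their backs; the gripper's body (76 mm by 85 mm) begins 54 mm behind the grasp point. The pads swing forward as they close: fully open they stand 13 mm farther back than shut.
Start: joints at [-0.037, 0.264, 1.604, -0, 1.274, -0.037], TCP at [0.675, -0, 0.231] pointing down, gripper open.
Joint ranges: [-2.63, 2.63], [-0.94, 2.18], [0.31, 2.57], [-1.31, 4.45], [0, 2.66], [-2.55, 2.55]. Speed limits (rad/s): [2.57, 2.57, 3.14, 3.14, 3.14, 3.14].

### API

Orientations are given as a rotation vector (axis times angle).
In Python, from workcell import status, read_camera, camera_info, order gives the robot as it stands.
- The arm moves only by the tool move_arm, never from a script. Its argument "deltas" is a list of rows, each a list of 3 entries, a list of its own where there are three numbers: the turn, a rotation vector about the world's x, y, z as a fraction of full scale, then the shift along the world's x, y, z as a fraction of full scale, then the closure, from -1 (fully open) to 1 (shut), so that 0 is half open. A call has 1 to 20 rows; each row is the pose to reach, as a shift and turn from the pose commanded when the call began; what a row does not reach only later rows make up. Full scale, the value 1, is 0.1 m for a shift and pi/2 rad for a turn. A row lasts 1/8 s, in which the tool goes at most 62.5 mm and 10.7 degrees, less where a joint would pass 70% of its speed; a pose out of reach is approached as far as the arm can. A call with a number of a shift or a turn outside -1 to 1 is refused whole. A call with a gripper value outside its range is refused whole. The fingers move at their own pace and stop on an object; "grip_force" is the grip in N (left out, the last holds). Time passes only in rows, so rows that repeat a pose let the fingers close. It gives the time, the measured TCP pose, the force and the opening at its end, in the units of the state.
- status.read_state(): the state, without advancing time (a new reading comes with each control period).
- read_camera(name): name is "scene" or "side" or "wrist"; returns (picture, depth): 384x512x3 uint8, red, green, blue; 384x512 float32, m along the optical axis (not along the pixel's ray), 0 where there is no reading.
- camera_info(name): a dict with "K" (3x3 intrinsics, pixels), "R" (3x3) and "t" (3): a world point X has camera coordinates R X + t. Camera axes: x right, y down, z forward; pixel columns grow to the right and rows downward; lengths in m; the calibration is good to about 2 mm. A picture is of the moment at which its call begins: read the wrist's pose just before it. camera_info takes no time and is no camera call; for the wrist camera it gives the pose at the moment of the call.
- order.finish_job(): hands the job in, once; it reports no verdict.
The state is a dict: "time": time; "q": joint angles; "joint_vel": joint speeds; "joint_torque": joint torques, N m; "tool_pos": TCP position; "tcp_rot": TCP orientation; "wrist_force": force on the tool from outside, world axes, zero at the start; "torque": the same for the moment, N m; "width": opening from 0.0 (shut) to 1.0 (fully open).
Only numpy, scipy, OpenCV 4.12 (cv2) and the standard library are available. Lean on these libraries where they do the work, as an engineer would, in place of code of your own. Each camera call takes 0.05 s, during which the arm holds its last target. There are 200 camera calls.

### The job

Get the drying hotplate ready: without lifting or tipping the pans, swing the handle of each one round until it points to the back of the hotplate, in over the heated top and clear of the neighbouring pans and their handles, with every pan still standing wholly on the heated top. Hang each wire basket that is there by its bail on the drip rack, one to a hook. Last of all, when pans and baskets are in order, give the heat knob a quarter turn clockwise from off; leave the other things on the bench where they are.

Things in the scene. Friction and masses are not known exactly. Their poses are not given: they have to be found in the camera images.
- hotplate: Flat white hotplate with dark heated top, fixed. Origin on the bench under the middle of its row of three printed zone rings (at y = -140, 0, +140 mm, x = 0); +x to its back (away from the robot), +y to its left. Top 60 mm above the origin: heated from x = -75 to +195, y = -205 to +205 mm; before it, to x = -145, the white control strip, 56 mm high.
- heat (a joint): Heat knob on the control strip, vertical axis: rad, 0 = off, grows clockwise seen from above, stops at 2.6; light friction (0.03 N m), stays where it is left.
- heat_grip (a point): Grip point on the knob's axis, 93 mm above the bench. The knob is a black upright bar 36 mm long, 14 mm thick, reaching 7 mm above this point and 25 mm below it, on a 38 mm disc; at off the bar lies along the hotplate's x, and it turns with the knob.
- pan1: Shallow steel pan, 92 mm across the rim, 36 mm high, 0.3 to 0.52 kg, loose on the hotplate. Origin: centre of its underside; +x along its handle. A thin stem rises from the wall; from x = 65 to 145 mm it carries a level black handle 16 mm wide, 11 mm thick, centre line 64 mm above the underside, so it can pass above other pans' rims (but not their handles).
- pan1_tip (a point): The outer end of pan1's handle, on its centre line (145 mm from the pan's axis).
- pan2: Shallow steel pan, 92 mm across the rim, 36 mm high, 0.3 to 0.52 kg, loose on the hotplate. Origin: centre of its underside; +x along its handle. A thin stem rises from the wall; from x = 65 to 145 mm it carries a level black handle 16 mm wide, 11 mm thick, centre line 64 mm above the underside, so it can pass above other pans' rims (but not their handles).
- pan2_tip (a point): The outer end of pan2's handle, on its centre line (145 mm from the pan's axis).
- pan3: Shallow steel pan, 92 mm across the rim, 36 mm high, 0.3 to 0.52 kg, loose on the hotplate. Origin: centre of its underside; +x along its handle. A thin stem rises from the wall; from x = 65 to 145 mm it carries a level black handle 16 mm wide, 11 mm thick, centre line 64 mm above the underside, so it can pass above other pans' rims (but not their handles).
- pan3_tip (a point): The outer end of pan3's handle, on its centre line (145 mm from the pan's axis).
- basket1: Round wire dipping basket, 70 mm across, 45 mm high, 0.11 to 0.2 kg, with a stiff upright square bail. Origin: centre of its underside; +y along the bail's top bar. Thin bail legs at y = -38 and +38 mm; under the bar a window 64 mm high, 70 mm wide. May be absent.
- basket1_bar (a point): Middle of the bail's flat top bar, 112.5 mm above the basket's underside; the bar is 81 mm long (along the basket's y), 10 mm wide and 7 mm thick.
- basket2: Round wire dipping basket, 70 mm across, 45 mm high, 0.11 to 0.2 kg, with a stiff upright square bail. Origin: centre of its underside; +y along the bail's top bar. Thin bail legs at y = -38 and +38 mm; under the bar a window 64 mm high, 70 mm wide. May be absent.
- basket2_bar (a point): Middle of the bail's flat top bar, 112.5 mm above the basket's underside; the bar is 81 mm long (along the basket's y), 10 mm wide and 7 mm thick.
- basket3: Round wire dipping basket, 70 mm across, 45 mm high, 0.11 to 0.2 kg, with a stiff upright square bail. Origin: centre of its underside; +y along the bail's top bar. Thin bail legs at y = -38 and +38 mm; under the bar a window 64 mm high, 70 mm wide. May be absent.
- basket3_bar (a point): Middle of the bail's flat top bar, 112.5 mm above the basket's underside; the bar is 81 mm long (along the basket's y), 10 mm wide and 7 mm thick.
- rack: Drip rack, fixed: a shallow drip tray (14 mm high, x = -100 to +10 mm, 360 mm wide), two posts at y = -165 and +165 mm and a cross rail at x = +30 mm (top 220 mm above the bench), three hooks. Origin on the bench; -x towards the robot, the way the hooks point; +y along the rail.
- hook1 (a point): Hook at the rack's y = +110 mm: its seat, where the middle of a hung basket's bar lies, 222 mm above the bench. The hook is a 7 mm prong (centre line at 215 mm) running level from the cross rail to the rack's -x; the seat is 72 mm before the rail (rack x = -42 mm); from x = -62 to -72 mm the prong turns up, its end 16 + 3.5 mm above its centre line.
- hook2 (a point): Hook at the rack's y = +0 mm: its seat, where the middle of a hung basket's bar lies, 222 mm above the bench. The hook is a 7 mm prong (centre line at 215 mm) running level from the cross rail to the rack's -x; the seat is 72 mm before the rail (rack x = -42 mm); from x = -62 to -72 mm the prong turns up, its end 16 + 3.5 mm above its centre line.
- hook3 (a point): Hook at the rack's y = -110 mm: its seat, where the middle of a hung basket's bar lies, 222 mm above the bench. The hook is a 7 mm prong (centre line at 215 mm) running level from the cross rail to the rack's -x; the seat is 72 mm before the rail (rack x = -42 mm); from x = -62 to -72 mm the prong turns up, its end 16 + 3.5 mm above its centre line.
- jar: Amber glass jar, 50 mm across, 60 mm high. Bystander. Origin: centre of its underside.
- beaker: Steel beaker, 68 mm across, 85 mm high. Bystander. Origin: centre of its underside.
- stamp: Red hand stamp, 32 mm across, 64 mm high. Bystander. Origin: centre of its underside.
- sample_case: Grey plastic case 120 x 80 x 30 mm. Bystander. Origin: centre of its underside.
- disc_ref: Aluminium reference disc, 40 mm across, 30 mm high. Bystander. Origin: centre of its underside.
Mind the look-alikes: they are no part of the job. Leave any red look-alike of the pan1 alone.

How it is judged:
On the way, in this order (a step that is already met when the one before it is completed fails the run):
1. All pan handles are turned to the back and all baskets hang on the rack, with the heat still off (angle between the x axis of each of pan1, pan2, pan3 and the x axis of hotplate, either way round below 0.6 rad and x of pan1_tip in the frame of hotplate between 0.04 and 0.195 m and x of each of pan1, pan2, pan3 in the frame of hotplate above -0.04 m and y of pan1 in the frame of hotplate between -0.17 and 0.17 m and z of pan1 in the frame of hotplate between 0.05 and 0.066 m and horizontal distance between each of pan1_tip, pan3_tip and pan2 above 0.07 m and horizontal distance between each of pan1_tip, pan2_tip and pan3 above 0.07 m and horizontal distance between pan1_tip and pan2_tip above 0.05 m and horizontal distance between each of pan1_tip, pan2_tip and pan3_tip above 0.05 m and x of pan2_tip in the frame of hotplate between 0.04 and 0.195 m and y of pan2 in the frame of hotplate between -0.17 and 0.17 m and z of pan2 in the frame of hotplate between 0.05 and 0.066 m and horizontal distance between each of pan2_tip, pan3_tip and pan1 above 0.07 m and x of pan3_tip in the frame of hotplate between 0.04 and 0.195 m and y of pan3 in the frame of hotplate between -0.17 and 0.17 m and z of pan3 in the frame of hotplate between 0.05 and 0.066 m and (distance between basket1_bar and hook1 below 0.03 m or distance between basket1_bar and hook2 below 0.03 m or distance between basket1_bar and hook3 below 0.03 m) and z of each of basket1_bar, basket2_bar, basket3_bar in the frame of rack below 0.23 m and angle between each of basket1, basket2, basket3's own z axis and vertical below 0.35 rad and (distance between basket2_bar and hook1 below 0.03 m or distance between basket2_bar and hook2 below 0.03 m or distance between basket2_bar and hook3 below 0.03 m) and (distance between basket3_bar and hook1 below 0.03 m or distance between basket3_bar and hook2 below 0.03 m or distance between basket3_bar and hook3 below 0.03 m) and distance between basket1_bar and basket2_bar above 0.06 m and distance between basket2_bar and basket3_bar above 0.06 m and distance between basket3_bar and basket1_bar above 0.06 m and value of joint heat below 0.3 rad), for 0.3 s.
2. The heat knob is given its quarter turn (value of joint heat between 1.2 and 1.95 rad), for 0.2 s.
At the end, for the whole second after the job is handed in: Pans wholly on the heated top; handles within 34 deg of straight back, ends over the heated top, 70 mm from other pans' axes, 50 mm from each other. Baskets' bars resting on hooks within 30 mm of the seats, baskets within 20 deg of upright. Knob at 1.2 to 1.95 rad. Nothing moving fast (all of step 2 and angle between the x axis of each of pan1, pan2, pan3 and the x axis of hotplate, either way round below 0.6 rad and x of pan1_tip in the frame of hotplate between 0.04 and 0.195 m and x of each of pan1, pan2, pan3 in the frame of hotplate above -0.04 m and y of pan1 in the frame of hotplate between -0.17 and 0.17 m and z of pan1 in the frame of hotplate between 0.05 and 0.066 m and horizontal distance between each of pan1_tip, pan3_tip and pan2 above 0.07 m and horizontal distance between each of pan1_tip, pan2_tip and pan3 above 0.07 m and horizontal distance between pan1_tip and pan2_tip above 0.05 m and horizontal distance between each of pan1_tip, pan2_tip and pan3_tip above 0.05 m and x of pan2_tip in the frame of hotplate between 0.04 and 0.195 m and y of pan2 in the frame of hotplate between -0.17 and 0.17 m and z of pan2 in the frame of hotplate between 0.05 and 0.066 m and horizontal distance between each of pan2_tip, pan3_tip and pan1 above 0.07 m and x of pan3_tip in the frame of hotplate between 0.04 and 0.195 m and y of pan3 in the frame of hotplate between -0.17 and 0.17 m and z of pan3 in the frame of hotplate between 0.05 and 0.066 m and (distance between basket1_bar and hook1 below 0.03 m or distance between basket1_bar and hook2 below 0.03 m or distance between basket1_bar and hook3 below 0.03 m) and z of each of basket1_bar, basket2_bar, basket3_bar in the frame of rack below 0.23 m and angle between each of basket1, basket2, basket3's own z axis and vertical below 0.35 rad and (distance between basket2_bar and hook1 below 0.03 m or distance between basket2_bar and hook2 below 0.03 m or distance between basket2_bar and hook3 below 0.03 m) and (distance between basket3_bar and hook1 below 0.03 m or distance between basket3_bar and hook2 below 0.03 m or distance between basket3_bar and hook3 below 0.03 m) and distance between basket1_bar and basket2_bar above 0.06 m and distance between basket2_bar and basket3_bar above 0.06 m and distance between basket3_bar and basket1_bar above 0.06 m and linear speed of each of pan1, pan2, pan3 below 0.03 m/s and linear speed of each of basket1, basket2, basket3 below 0.15 m/s); the robot touches nothing.
It fails at once if A pan is tipped by more than 17 degrees (angle between any of pan1, pan2, pan3's own z axis and vertical above 0.3 rad).
It fails at once if A pan is lifted more than 25 mm off the hotplate (z of any of pan1, pan2, pan3 in the frame of hotplate above 0.085 m).
It fails at once if One of the other things on the bench is moved by more than 30 mm (distance of any of jar, beaker, stamp, sample_case, disc_ref from where it was at the start of the episode above 0.03 m).
Of basket1, basket2, basket3 only 2 to 3 are there at a start; the rules pass over those that are not, and their reading is None.
At some moment in a run one of pan1, pan2, pan3 may be knocked a few centimetres aside while the robot is not near it.
It also fails if it takes over 210 s, if anything falls off the work surface, if the arm or the gripper's body presses on something with over 40 N, if the wrist force passes 120 N, or if a joint passes its speed limit or range.

## Working session

There is one attempt and no reset: what is moved stays moved. The work goes in short steps, Python scripts to look and compute and a tool call to move; the robot and the scene stay as the last step left them, time stands still between calls to the robot, and variables do not carry over. Pictures are saved under pics/ and viewed, about 12 in all and at most 16, crops included, and the job is handed in when it is done.

Besides the shell and the picture viewer there is one more tool, called after "Call:" as name(argument=value, ...) on one line, values as JSON. move_arm: Moves the arm, as the interface text tells. Its arguments: {"type":"object","properties":{"deltas":{"type":"array","items":{"type":"array"}},"grip_force":{"type":"number"}},"required":["deltas"]}

```bash
mkdir -p pics; cat > h.py <<'E'
import numpy as np, cv2
from workcell import status, read_camera, camera_info, order
def snap(name, fn=None):
    inf=camera_info(name); im,d=read_camera(name)
    if fn: cv2.imwrite('pics/'+fn, im[:,:,::-1])
    return im,d,inf
def pts(d,inf):
    K=np.array(inf['K']);R=np.array(inf['R']);t=np.array(inf['t'])
    v,u=np.mgrid[:d.shape[0],:d.shape[1]]
    c=np.stack([(u-K[0,2])/K[0,0]*d,(v-K[1,2])/K[1,1]*d,d],-1)
    return (c-t)@R
def proj(X,inf):
    c=np.array(inf['R'])@np.array(X)+np.array(inf['t']); p=np.array(inf['K'])@c; return p[:2]/p[2]
E
python3 - <<'E'
from h import *
a={}
for n in('scene','side','wrist'):
    im,d,inf=snap(n); a[n]=im; cv2.imwrite(f'pics/{n}0.png',cv2.resize(im[:,:,::-1],(800,600),interpolation=cv2.INTER_CUBIC))
    np.savez(f'{n}0.npz',im=im,d=d,K=inf['K'],R=inf['R'],t=inf['t'])
    R=np.array(inf['R']);print(n,-R.T@np.array(inf['t']),R[2])
print(status.read_state())
E
```

```text
scene [ 1.58001189 -0.27881537  0.9247493 ] [-0.77999023  0.29469104 -0.55206199]
side [ 0.005758   -1.04354162  0.9642119 ] [ 0.28869086  0.78644116 -0.54604751]
wrist [0.6753452  0.07385056 0.3726821 ] [-0.00202133 -0.28661297 -0.95804432]
{'time': 0.15, 'q': array([-3.68970319e-02,  2.64583013e-01,  1.60508447e+00, -2.42750627e-05,
        1.27366926e+00, -3.68994945e-02]), 'joint_vel': array([ 0.00234111, -0.00373018, -0.00388199,  0.00024437,  0.00022024,
        0.00142354]), 'joint_torque': array([-4.44535381e-04, -5.15905774e+01, -3.67958951e+01, -2.06692371e-04,
        8.09489022e-03,  2.50629785e-05]), 'tool_pos': array([6.74432423e-01, 1.30295050e-05, 2.30232998e-01]), 'tcp_rot': array([-2.22053797e+00, -2.22055926e+00,  1.89035639e-03]), 'wrist_force': array([-0.0134143 ,  0.55503213,  0.04557838]), 'torque': array([0.00233627, 0.00415158, 0.01993769]), 'width': 0.9988880447397548}
```

View pics/scene0.png

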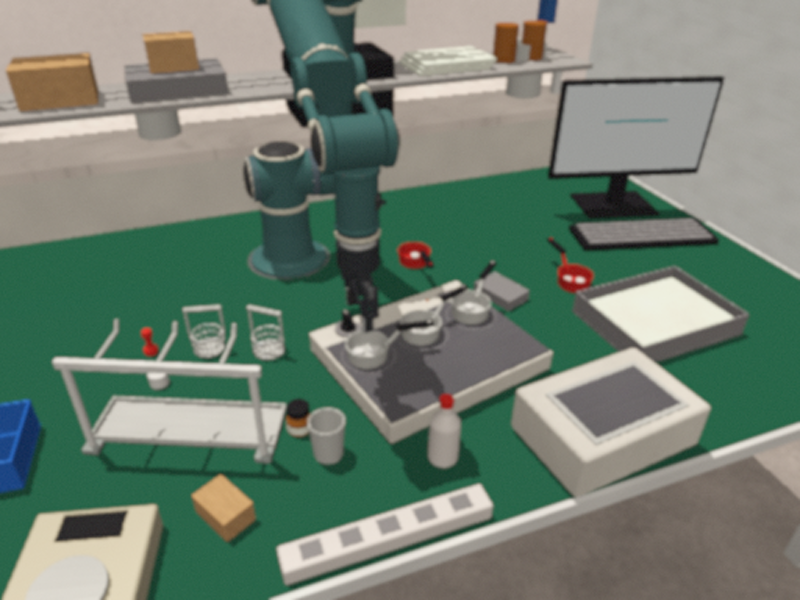

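View pics/side0.png

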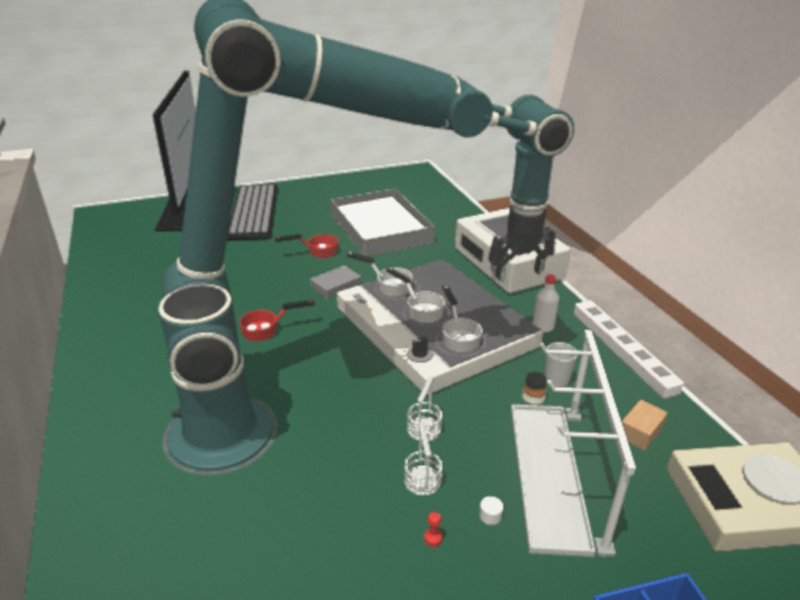

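```bash
cat > td.py <<'E'
from h import *
import sys
def topdown(ims,x0,x1,y0,y1,s,zmax=0.3,zmin=-.01):
    # left = +y, up = +x
    H=int((x1-x0)/s);W=int((y1-y0)/s);o=np.zeros((H,W,3),np.uint8);zb=np.full((H,W),-1.)
    for im,d,inf in ims:
        P=pts(d,inf);m=(d>0)&(P[...,2]<zmax)&(P[...,2]>zmin)
        p=P[m];c=im[m];q=np.argsort(p[:,2]);p=p[q];c=c[q]
        r=((x1-p[:,0])/s).astype(int);k=((y1-p[:,1])/s).astype(int)
        g=(r>=0)&(r<H)&(k>=0)&(k<W);r,k,c,z=r[g],k[g],c[g],p[g,2]
        for dr in(0,1):
            for dk in(0,1):
                rr=np.minimum(r+dr,H-1);kk=np.minimum(k+dk,W-1);w=z>zb[rr,kk]-.002
                o[rr[w],kk[w]]=c[w];zb[rr[w],kk[w]]=z[w]
    return o,zb
E
python3 - <<'E'
from td import *
L=[]
for n in('scene','side'):
    a=np.load(n+'0.npz');L.append((a['im'],a['d'],dict(K=a['K'],R=a['R'],t=a['t'])))
o,z=topdown(L,.3,1.05,-.7,.4,.0015)
np.savez('td0.npz',o=o,z=z)
for i in range(0,int(.75/.0015),67): cv2.putText(o,f'{1.05-i*.0015:.2f}',(0,i+4),0,.4,(255,255,0),1);
for k in range(0,733,67): cv2.putText(o,f'{.4-k*.0015:.2f}',(k,498),0,.4,(255,255,0),1)
cv2.imwrite('pics/td0.png',o[:,:,::-1])
E
```

```text
(no output)
```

View pics/td0.png

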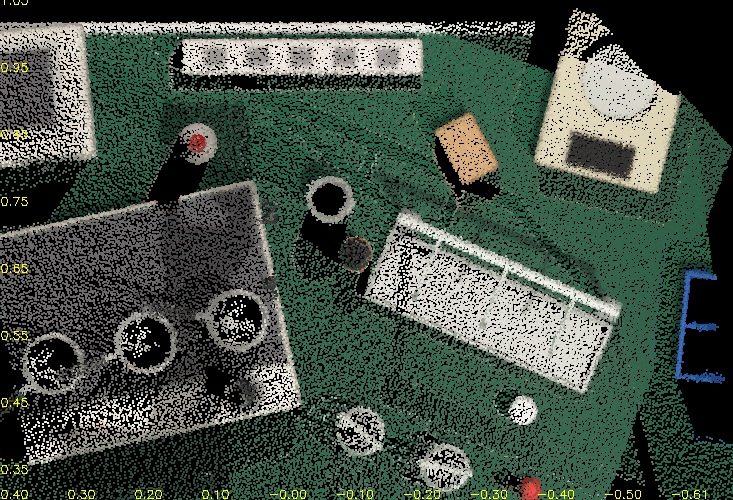

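```bash
cat > meas.py <<'E'
from td import *
def cloud(L,crop=None):
    P=np.concatenate([pts(d,i)[d>0] for im,d,i in L]);C=np.concatenate([im[d>0] for im,d,i in L]);return P,C
def clusters(p,s=.003,gap=5,minn=15):
    o=p[:,:2].min(0);q=((p[:,:2]-o)/s).astype(int);m=np.zeros(q.max(0)+1,np.uint8);m[q[:,0],q[:,1]]=1
    m=cv2.dilate(m,np.ones((gap,gap)));n,l=cv2.connectedComponents(m);k=l[q[:,0],q[:,1]]
    return [p[k==i] for i in range(1,n) if (k==i).sum()>=minn]
def seg(c):
    r=cv2.minAreaRect((c[:,:2]*1000).astype(np.float32));b=cv2.boxPoints(r);
    e=b[1]-b[0];f=b[2]-b[1];e=e if np.hypot(*e)>np.hypot(*f) else f
    return np.round(r[0],1),np.round(r[1],1),round(np.degrees(np.arctan2(e[1],e[0])),1)
def circ(c,r=None):
    A=np.c_[2*c[:,:2],np.ones(len(c))];s=np.linalg.lstsq(A,(c[:,:2]**2).sum(1),rcond=None)[0]
    return s[:2],np.sqrt(s[2]+s[0]**2+s[1]**2)
def hp(P,lo=.5):
    p=P[(abs(P[:,2]-.058)<.006)&(P[:,0]>.3)&(P[:,0]<.85)&(P[:,1]>-.05)&(P[:,1]<.55)]
    return max(clusters(p),key=len)
E
python3 - <<'E'
from meas import *
L=[]
for n in('scene','side'):
    a=np.load(n+'0.npz');L.append((a['im'],a['d'],dict(K=a['K'],R=a['R'],t=a['t'])))
P,C=cloud(L)
h=hp(P);print('hotplate',seg(h),np.percentile(h[:,2],[5,50,95]))
near=(P[:,0]<.78)&(P[:,1]>-.05)&(P[:,1]<.5)&(P[:,0]>.35)
p=P[near&(P[:,2]>.088)&(P[:,2]<.1)]
for c in clusters(p,.002,3,60): print('rim',circ(c),seg(c),len(c))
p=P[near&(P[:,2]>.117)&(P[:,2]<.134)]
for c in clusters(p,.002,3,15): print('handle',seg(c),len(c),c[:,2].max())
p=P[(P[:,2]>.105)&(P[:,2]<.122)&(P[:,1]<-.05)&(P[:,1]>-.4)&(P[:,0]<.55)]
for c in clusters(p,.002,5,10): print('bar',seg(c),len(c),c[:,2].max())
p=P[(P[:,2]>.2)&(P[:,2]<.24)&(P[:,1]<-.1)&(P[:,1]>-.6)&(P[:,0]<.85)&(P[:,0]>.45)]
for c in clusters(p): print('rackrail',seg(c),len(c),c[:,2].max())
p=P[(P[:,2]>.01)&(P[:,2]<.018)&(P[:,1]<-.1)&(P[:,1]>-.6)&(P[:,0]<.8)&(P[:,0]>.45)]
for c in clusters(p): print('tray',seg(c),len(c))
p=P[near&(P[:,2]>.09)&(P[:,2]<.103)&(P[:,1]<.15)&(P[:,0]<.52)]
for c in clusters(p,.002,3,8): print('knob?',seg(c),len(c),c[:,2].max())
E
```

```text
hotplate (array([566. , 189.1]), array([349.2, 423.4]), np.float32(-77.6)) [0.05453434 0.05964492 0.06311918]
rim (array([0.46043407, 0.0372521 ]), np.float64(0.013983583475955982)) (array([460.8,  33.5]), array([39.8, 17.3]), np.float32(9.6)) 63
rim (array([0.50406292, 0.3215328 ]), np.float64(0.04393411958782568)) (array([505.5, 321.3]), array([93.9, 92.5]), np.float32(81.3)) 198
rim (array([0.5364512 , 0.18237613]), np.float64(0.04392589801428593)) (array([538.1, 183.3]), array([96.4, 94.8]), np.float32(78.5)) 251
rim (array([0.57044359, 0.04557025]), np.float64(0.044028206933159134)) (array([572.1,  46.2]), array([95.3, 94.6]), np.float32(36.0)) 285
handle (array([436.4, 396.4]), array([22.7, 86.7]), np.float32(-48.4)) 128 0.13388638981453838
handle (array([498.2, 277.4]), array([21.9, 80.9]), np.float32(-70.2)) 147 0.13276067987399784
handle (array([583.6, 146.7]), array([87.5, 19.4]), np.float32(82.2)) 178 0.13381844746367852
bar (array([-449.2, -224.5]), array([348.3,  28.2]), np.float32(89.6)) 232 0.1219242556913396
bar (array([  4.3, -60.1]), array([89. , 17.3]), np.float32(1.2)) 155 0.12194030164189577
bar (array([ 349.8, -266.5]), array([83.3, 15.4]), np.float32(80.2)) 151 0.12048235654881491
bar (array([ 404.5, -140.3]), array([81. , 16.3]), np.float32(54.0)) 129 0.12062208501248946
rackrail (array([ 609.7, -343.3]), array([361.9, 114.9]), np.float32(66.5)) 2097 0.23684337614625714
tray (array([ 609.5, -313.3]), array([419.3, 149.3]), np.float32(66.4)) 1212
tray (array([ 755.3, -114.1]), array([51.8, 18.5]), np.float32(8.8)) 30
tray (array([ 780.8, -512.9]), array([158.8,  37.7]), np.float32(89.8)) 116
tray (array([ 789.6, -323.7]), array([ 9.7, 43.5]), np.float32(-62.1)) 28
knob? (array([461.7,  33.7]), array([41.7, 17.3]), np.float32(9.6)) 73 0.10284315179409081
knob? (array([511.9, 144.8]), array([ 5.2, 18.9]), np.float32(-25.0)) 13 0.09876899105680328
```

Call:
move_arm(deltas=[[[0,0,-0.04],[-0.45,0.5,-0.1],-0.2],[[0,0,-0.08],[-0.89,1.0,-0.3],-0.2],[[0,0,-0.08],[-0.89,1.0,-0.5],-0.2],[[0,0,-0.08],[-0.89,1.0,-0.5],-0.2]], grip_force=30)

```text
time: 0.65
tool_pos: [0.5833, 0.1006, 0.1788]
tcp_rot: [-2.352, -2.078, 0.007]
wrist_force: [0.6, -0.7, 1.0]
width: 0.6
```

Call:
move_arm(deltas=[[[0,0,0],[0,0.57,0],-0.2],[[0,0,0],[0,0.57,0],-0.2],[[0,0,0],[0,0.57,-0.4],-0.2],[[0,0,0],[0,0.57,-0.72],-0.2],[[0,0,0],[0,0.57,-0.72],-0.2]])

```text
time: 1.27
tool_pos: [0.5844, 0.1552, 0.1068]
tcp_rot: [-2.356, -2.075, 0.008]
wrist_force: [0.2, -0.3, -0.5]
width: 0.596
```

```bash
cat > arc.py <<'E'
import sys,json,numpy as np
# arc.py cx cy gx gy turn_deg n closure : rows for arc about c from g (m)
cx,cy,gx,gy,T,n,c=map(float,sys.argv[1:8]);n=int(n);T=np.radians(T)
rows=[]
for i in range(1,n+1):
    a=T*i/n;r=np.array([gx-cx,gy-cy]);q=np.array([[np.cos(a),-np.sin(a)],[np.sin(a),np.cos(a)]])@r-r
    rows.append([[0,0,round(a/(np.pi/2),3)],[round(q[0]*10,3),round(q[1]*10,3),0],c])
print(json.dumps(rows))
E
python3 - <<'E'
from h import *
im,d,inf=snap('wrist'); cv2.imwrite('pics/w1.png',im[:,:,::-1]); s=status.read_state();print(s['tool_pos'],s['tcp_rot'],s['wrist_force'],s['width'])
E
```

```text
[0.58594908 0.15574794 0.10882903] [-2.35710845 -2.07589727  0.00315349] [0.36385811 0.12990299 0.41681019] 0.5992206612553997
```

View pics/w1.png

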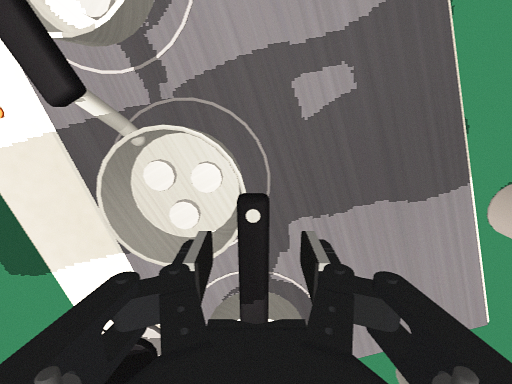

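Call:
move_arm(deltas=[[[0,0,0],[0,0,0],0.3],[[0,0,0],[0,0,0],1],[[0,0,0],[0,0,0],1],[[0,0,0],[0,0,0],1]], grip_force=30)

```text
time: 1.82
tool_pos: [0.5869, 0.1576, 0.1107]
tcp_rot: [2.356, 2.077, 0.004]
wrist_force: [-0.8, 2.9, 4.0]
width: 0.176
```

```bash
python3 arc.py .5715 .046 .5859 .1557 -70 14 1;python3 arc.py .537 .183 .494 .287 -85 17 1
```

```text
[[[0, 0, -0.056], [0.095, -0.017, 0], 1.0], [[0, 0, -0.111], [0.188, -0.042, 0], 1.0], [[0, 0, -0.167], [0.279, -0.075, 0], 1.0], [[0, 0, -0.222], [0.367, -0.115, 0], 1.0], [[0, 0, -0.278], [0.45, -0.164, 0], 1.0], [[0, 0, -0.333], [0.529, -0.219, 0], 1.0], [[0, 0, -0.389], [0.603, -0.281, 0], 1.0], [[0, 0, -0.444], [0.671, -0.349, 0], 1.0], [[0, 0, -0.5], [0.734, -0.423, 0], 1.0], [[0, 0, -0.556], [0.789, -0.502, 0], 1.0], [[0, 0, -0.611], [0.837, -0.586, 0], 1.0], [[0, 0, -0.667], [0.878, -0.673, 0], 1.0], [[0, 0, -0.722], [0.911, -0.764, 0], 1.0], [[0, 0, -0.778], [0.936, -0.857, 0], 1.0]]
[[[0, 0, -0.056], [0.092, 0.034, 0], 1.0], [[0, 0, -0.111], [0.187, 0.059, 0], 1.0], [[0, 0, -0.167], [0.284, 0.076, 0], 1.0], [[0, 0, -0.222], [0.382, 0.084, 0], 1.0], [[0, 0, -0.278], [0.48, 0.084, 0], 1.0], [[0, 0, -0.333], [0.578, 0.076, 0], 1.0], [[0, 0, -0.389], [0.674, 0.059, 0], 1.0], [[0, 0, -0.444], [0.769, 0.033, 0], 1.0], [[0, 0, -0.5], [0.861, -0.001, 0], 1.0], [[0, 0, -0.556], [0.95, -0.042, 0], 1.0], [[0, 0, -0.611], [1.035, -0.091, 0], 1.0], [[0, 0, -0.667], [1.116, -0.148, 0], 1.0], [[0, 0, -0.722], [1.191, -0.211, 0], 1.0], [[0, 0, -0.778], [1.26, -0.28, 0], 1.0], [[0, 0, -0.833], [1.323, -0.355, 0], 1.0], [[0, 0, -0.889], [1.38, -0.436, 0], 1.0], [[0, 0, -0.944], [1.429, -0.521, 0], 1.0]]
```

Call:
move_arm(deltas=[[[0,0,-0.056],[0.095,-0.017,0],1],[[0,0,-0.111],[0.19,-0.042,0],1],[[0,0,-0.167],[0.28,-0.075,0],1],[[0,0,-0.222],[0.367,-0.115,0],1],[[0,0,-0.278],[0.45,-0.164,0],1],[[0,0,-0.333],[0.53,-0.22,0],1],[[0,0,-0.389],[0.603,-0.28,0],1],[[0,0,-0.444],[0.67,-0.35,0],1],[[0,0,-0.5],[0.734,-0.423,0],1],[[0,0,-0.556],[0.79,-0.502,0],1],[[0,0,-0.611],[0.837,-0.586,0],1],[[0,0,-0.667],[0.878,-0.673,0],1],[[0,0,-0.722],[0.91,-0.764,0],1],[[0,0,-0.778],[0.936,-0.857,0],1],[[0,0,-0.778],[0.936,-0.857,0],1],[[0,0,-0.778],[0.936,-0.857,0],0],[[0,0,-0.778],[0.936,-0.857,0],-0.2],[[0,0,-0.778],[0.936,-0.857,0.3],-0.2],[[0,0,-0.778],[0.936,-0.857,0.7],-0.2],[[0,0,-0.778],[0.936,-0.857,0.7],-0.2]])

```text
time: 4.32
tool_pos: [0.6821, 0.0712, 0.1835]
tcp_rot: [3.121, 0.351, 0.011]
wrist_force: [0.5, 0.3, -0.1]
width: 0.6
```

```bash
python3 - <<'E'
from meas import *
L=[snap('scene'),snap('side')]
P,C=cloud(L)
near=(P[:,0]<.78)&(P[:,1]>-.05)&(P[:,1]<.5)&(P[:,0]>.35)
for c in clusters(P[near&(P[:,2]>.088)&(P[:,2]<.1)],.002,3,60): print('rim',circ(c),seg(c),len(c))
for c in clusters(P[near&(P[:,2]>.117)&(P[:,2]<.134)],.002,3,15): print('handle',seg(c),len(c),c[:,2].max())
s=status.read_state();print(s['tool_pos'],s['tcp_rot'],s['wrist_force'],s['width'])
E
```

```text
rim (array([0.46089471, 0.03723121]), np.float64(0.014271227441441832)) (array([461.9,  33.2]), array([37.3, 17.9]), np.float32(12.5)) 60
rim (array([0.50393442, 0.32126466]), np.float64(0.04423831949216299)) (array([504.3, 319.8]), array([91.5, 96.8]), np.float32(-89.8)) 199
rim (array([0.5363673 , 0.18198204]), np.float64(0.04403334191074525)) (array([537.6, 183.2]), array([95.2, 92.9]), np.float32(63.3)) 209
rim (array([0.57187053, 0.04846296]), np.float64(0.0443071096001459)) (array([572. ,  48.9]), array([93.3, 93.3]), np.float32(-23.2)) 238
handle (array([433.7, 397.1]), array([24.8, 81.4]), np.float32(-49.1)) 128 0.13379165002370563
handle (array([498.4, 277.1]), array([19.4, 81. ]), np.float32(-68.6)) 146 0.1332027847784202
handle (array([672.5,  69.7]), array([83.1, 23. ]), np.float32(10.4)) 200 0.13399298370472584
[0.67941307 0.07107495 0.17909799] [ 3.12147603e+00  3.50419253e-01 -4.00047514e-05] [-0.14666139 -0.47169487 -0.54515866] 0.6013808443376942
```

Call:
move_arm(deltas=[[[0,0,0.1],[-0.16,0.18,0],-0.2],[[0,0,0.2],[-0.32,0.36,0],-0.2],[[0,0,0.3],[-0.48,0.54,0],-0.2],[[0,0,0.37],[-0.62,0.72,0],-0.2]])

```text
time: 4.92
tool_pos: [0.6154, 0.1433, 0.1765]
tcp_rot: [-2.888, -1.236, 0.007]
wrist_force: [1.0, 0.1, 0.4]
width: 0.599
```

Call:
move_arm(deltas=[[[0,0,0.1],[-0.16,0.18,0],-0.2],[[0,0,0.2],[-0.32,0.36,0],-0.2],[[0,0,0.3],[-0.48,0.54,0],-0.2],[[0,0,0.37],[-0.62,0.72,0],-0.2]])

```text
time: 5.42
tool_pos: [0.5534, 0.2152, 0.1767]
tcp_rot: [-2.412, -2.011, 0.007]
wrist_force: [0.1, 0.3, 0.5]
width: 0.599
```

Call:
move_arm(deltas=[[[0,0,0.1],[-0.16,0.18,0],-0.2],[[0,0,0.2],[-0.32,0.36,0],-0.2],[[0,0,0.3],[-0.48,0.54,0],-0.2],[[0,0,0.37],[-0.61,0.71,0],-0.2],[[0,0,0.37],[-0.61,0.71,0],-0.2],[[0,0,0.37],[-0.61,0.71,-0.35],-0.2],[[0,0,0.37],[-0.61,0.71,-0.7],-0.2],[[0,0,0.37],[-0.61,0.71,-0.7],-0.2],[[0,0,0.37],[-0.61,0.71,-0.7],0.3],[[0,0,0.37],[-0.61,0.71,-0.7],1],[[0,0,0.37],[-0.61,0.71,-0.7],1],[[0,0,0.37],[-0.61,0.71,-0.7],1]])

```text
time: 6.92
tool_pos: [0.4955, 0.2869, 0.1107]
tcp_rot: [1.741, 2.614, 0.004]
wrist_force: [-1.2, 0.7, 2.5]
width: 0.176
```

```bash
python3 arc.py .537 .183 .494 .287 -50 10 1;python3 - <<'E'
import numpy as np
a=np.radians(-50);r=np.array([.494-.537,.104]);print(np.array([.537,.183])+np.array([[np.cos(a),-np.sin(a)],[np.sin(a),np.cos(a)]])@r)
E
python3 arc.py .537 .183 .58903 .2828 -50 10 1
```

```text
[[[0, 0, -0.056], [0.092, 0.034, 0], 1.0], [[0, 0, -0.111], [0.187, 0.059, 0], 1.0], [[0, 0, -0.167], [0.284, 0.076, 0], 1.0], [[0, 0, -0.222], [0.382, 0.084, 0], 1.0], [[0, 0, -0.278], [0.48, 0.084, 0], 1.0], [[0, 0, -0.333], [0.578, 0.076, 0], 1.0], [[0, 0, -0.389], [0.674, 0.059, 0], 1.0], [[0, 0, -0.444], [0.769, 0.033, 0], 1.0], [[0, 0, -0.5], [0.861, -0.001, 0], 1.0], [[0, 0, -0.556], [0.95, -0.042, 0], 1.0]]
[0.58902875 0.28278982]
[[[0, 0, -0.056], [0.085, -0.049, 0], 1.0], [[0, 0, -0.111], [0.165, -0.106, 0], 1.0], [[0, 0, -0.167], [0.241, -0.169, 0], 1.0], [[0, 0, -0.222], [0.31, -0.238, 0], 1.0], [[0, 0, -0.278], [0.373, -0.313, 0], 1.0], [[0, 0, -0.333], [0.429, -0.394, 0], 1.0], [[0, 0, -0.389], [0.478, -0.479, 0], 1.0], [[0, 0, -0.444], [0.52, -0.568, 0], 1.0], [[0, 0, -0.5], [0.553, -0.66, 0], 1.0], [[0, 0, -0.556], [0.579, -0.755, 0], 1.0]]
```

Call:
move_arm(deltas=[[[0,0,-0.056],[0.092,0.034,0],1],[[0,0,-0.111],[0.187,0.059,0],1],[[0,0,-0.167],[0.284,0.076,0],1],[[0,0,-0.222],[0.382,0.084,0],1],[[0,0,-0.278],[0.48,0.084,0],1],[[0,0,-0.333],[0.578,0.076,0],1],[[0,0,-0.389],[0.674,0.059,0],1],[[0,0,-0.444],[0.769,0.033,0],1],[[0,0,-0.5],[0.861,0,0],1],[[0,0,-0.556],[0.95,-0.042,0],1]])

```text
time: 8.18
tool_pos: [0.5892, 0.2835, 0.1103]
tcp_rot: [-2.685, -1.627, -0.001]
wrist_force: [-3.6, 3.3, 5.5]
width: 0.18
```

Call:
move_arm(deltas=[[[0,0,-0.056],[0.085,-0.049,0],1],[[0,0,-0.111],[0.165,-0.106,0],1],[[0,0,-0.167],[0.241,-0.169,0],1],[[0,0,-0.222],[0.31,-0.238,0],1],[[0,0,-0.278],[0.373,-0.313,0],1],[[0,0,-0.333],[0.429,-0.394,0],1],[[0,0,-0.389],[0.478,-0.479,0],1],[[0,0,-0.444],[0.52,-0.568,0],1],[[0,0,-0.5],[0.553,-0.66,0],1],[[0,0,-0.556],[0.579,-0.755,0],1],[[0,0,-0.556],[0.579,-0.755,0],1],[[0,0,-0.556],[0.579,-0.755,0],0],[[0,0,-0.556],[0.579,-0.755,0],-0.2],[[0,0,-0.556],[0.579,-0.755,0.3],-0.2],[[0,0,-0.556],[0.579,-0.755,0.7],-0.2],[[0,0,-0.556],[0.579,-0.755,0.7],-0.2]])

```text
time: 10.18
tool_pos: [0.6498, 0.2074, 0.1834]
tcp_rot: [-3.122, -0.346, -0.011]
wrist_force: [-0.5, 0.1, -0.3]
width: 0.601
```

```bash
cat > pans.py <<'E'
from meas import *
L=[snap('scene'),snap('side')]
P,C=cloud(L)
near=(P[:,0]<.78)&(P[:,1]>-.05)&(P[:,1]<.5)&(P[:,0]>.35)
for c in clusters(P[near&(P[:,2]>.088)&(P[:,2]<.1)],.002,3,60): print('rim',circ(c),seg(c),len(c))
for c in clusters(P[near&(P[:,2]>.117)&(P[:,2]<.134)],.002,3,15): print('handle',seg(c),len(c),c[:,2].max())
s=status.read_state();print(s['time'],s['tool_pos'],s['tcp_rot'],s['wrist_force'],s['width'])
E
python3 pans.py
```

```text
rim (array([0.50429737, 0.32130285]), np.float64(0.0438856052898389)) (array([503.8, 321.9]), array([91.8, 94.5]), np.float32(-89.9)) 214
rim (array([0.54211594, 0.18312575]), np.float64(0.0442519165493657)) (array([541.2, 184. ]), array([97.6, 94.5]), np.float32(45.3)) 236
rim (array([0.57208358, 0.0482068 ]), np.float64(0.04439455858035095)) (array([570.7,  47.6]), array([97.5, 95.1]), np.float32(63.0)) 250
handle (array([433.9, 398.7]), array([21.5, 79.1]), np.float32(-51.3)) 99 0.133977003727352
handle (array([642.8, 203.3]), array([84.9, 20.8]), np.float32(13.1)) 176 0.13356695597533783
handle (array([674.5,  67.9]), array([82. , 17.9]), np.float32(10.9)) 197 0.13397953024284726
10.275 [0.64720349 0.20660329 0.17911472] [ 3.12227570e+00  3.45757294e-01 -2.55496745e-04] [-0.58316776  0.86499487 -0.83663059] 0.5996703093205975
```

Call:
move_arm(deltas=[[[0,0,0.11],[-0.18,0.16,0],-0.2],[[0,0,0.22],[-0.36,0.33,0],-0.2],[[0,0,0.33],[-0.54,0.5,0],-0.2],[[0,0,0.444],[-0.73,0.66,0],-0.2]])

```text
time: 10.78
tool_pos: [0.5723, 0.2724, 0.1765]
tcp_rot: [-2.812, -1.4, 0.007]
wrist_force: [0.4, 0.7, -0.3]
width: 0.599
```

Call:
move_arm(deltas=[[[0,0,0.11],[-0.18,0.16,0],-0.2],[[0,0,0.22],[-0.36,0.33,0],-0.2],[[0,0,0.33],[-0.54,0.5,0],-0.2],[[0,0,0.444],[-0.73,0.66,0],-0.2]])

```text
time: 11.28
tool_pos: [0.4995, 0.3382, 0.1767]
tcp_rot: [-2.164, -2.276, 0.007]
wrist_force: [-0.1, -0.4, 0.1]
width: 0.597
```

Call:
move_arm(deltas=[[[0,0,0.11],[-0.18,0.16,0],-0.2],[[0,0,0.22],[-0.36,0.33,0],-0.2],[[0,0,0.33],[-0.54,0.5,0],-0.2],[[0,0,0.444],[-0.72,0.65,0],-0.2],[[0,0,0.444],[-0.72,0.65,0],-0.2],[[0,0,0.444],[-0.72,0.65,-0.35],-0.2],[[0,0,0.444],[-0.72,0.65,-0.7],-0.2],[[0,0,0.444],[-0.72,0.65,-0.7],-0.2],[[0,0,0.444],[-0.72,0.65,-0.7],0.3],[[0,0,0.444],[-0.72,0.65,-0.7],1],[[0,0,0.444],[-0.72,0.65,-0.7],1],[[0,0,0.444],[-0.72,0.65,-0.7],1]])

```text
time: 12.78
tool_pos: [0.4303, 0.4044, 0.1108]
tcp_rot: [1.265, 2.874, 0.004]
wrist_force: [0.0, 1.7, 3.4]
width: 0.176
```

```bash
python3 arc.py .504 .321 .429 .404 -56 11 1;python3 - <<'E'
import numpy as np,os
a=np.radians(-56);r=np.array([.429-.504,.083]);g=(np.array([.504,.321])+np.array([[np.cos(a),-np.sin(a)],[np.sin(a),np.cos(a)]])@r);print(g)
os.system(f'python3 arc.py .504 .321 {g[0]} {g[1]} -64 13 1')
E
```

```text
[[[0, 0, -0.057], [0.077, 0.063, 0], 1.0], [[0, 0, -0.113], [0.159, 0.12, 0], 1.0], [[0, 0, -0.17], [0.245, 0.168, 0], 1.0], [[0, 0, -0.226], [0.336, 0.209, 0], 1.0], [[0, 0, -0.283], [0.43, 0.242, 0], 1.0], [[0, 0, -0.339], [0.526, 0.266, 0], 1.0], [[0, 0, -0.396], [0.624, 0.282, 0], 1.0], [[0, 0, -0.453], [0.723, 0.288, 0], 1.0], [[0, 0, -0.509], [0.823, 0.286, 0], 1.0], [[0, 0, -0.566], [0.921, 0.275, 0], 1.0], [[0, 0, -0.622], [1.019, 0.256, 0], 1.0]]
[[[0, 0, -0.055], [0.092, -0.027, 0], 1.0], [[0, 0, -0.109], [0.182, -0.062, 0], 1.0], [[0, 0, -0.164], [0.268, -0.104, 0], 1.0], [[0, 0, -0.219], [0.35, -0.154, 0], 1.0], [[0, 0, -0.274], [0.428, -0.211, 0], 1.0], [[0, 0, -0.328], [0.5, -0.274, 0], 1.0], [[0, 0, -0.383], [0.567, -0.343, 0], 1.0], [[0, 0, -0.438], [0.628, -0.417, 0], 1.0], [[0, 0, -0.492], [0.682, -0.497, 0], 1.0], [[0, 0, -0.547], [0.729, -0.58, 0], 1.0], [[0, 0, -0.602], [0.769, -0.668, 0], 1.0], [[0, 0, -0.656], [0.801, -0.758, 0], 1.0], [[0, 0, -0.711], [0.825, -0.851, 0], 1.0]]
[0.53087065 0.42959083]
```

Call:
move_arm(deltas=[[[0,0,-0.057],[0.077,0.063,0],1],[[0,0,-0.113],[0.159,0.12,0],1],[[0,0,-0.17],[0.245,0.168,0],1],[[0,0,-0.226],[0.336,0.21,0],1],[[0,0,-0.283],[0.43,0.242,0],1],[[0,0,-0.339],[0.526,0.266,0],1],[[0,0,-0.396],[0.624,0.282,0],1],[[0,0,-0.453],[0.723,0.288,0],1],[[0,0,-0.509],[0.823,0.286,0],1],[[0,0,-0.566],[0.921,0.275,0],1],[[0,0,-0.622],[1.0,0.256,0],1]])

```text
time: 14.15
tool_pos: [0.5293, 0.4313, 0.111]
tcp_rot: [-2.468, -1.939, -0.004]
wrist_force: [-3.9, 4.1, 4.7]
width: 0.182
```

Call:
move_arm(deltas=[[[0,0,-0.055],[0.11,-0.027,0],1],[[0,0,-0.109],[0.2,-0.062,0],1],[[0,0,-0.164],[0.287,-0.104,0],1],[[0,0,-0.219],[0.37,-0.154,0],1],[[0,0,-0.274],[0.447,-0.21,0],1],[[0,0,-0.328],[0.52,-0.274,0],1],[[0,0,-0.383],[0.586,-0.343,0],1],[[0,0,-0.438],[0.647,-0.417,0],1],[[0,0,-0.492],[0.7,-0.497,0],1],[[0,0,-0.547],[0.748,-0.58,0],1],[[0,0,-0.602],[0.788,-0.668,0],1],[[0,0,-0.656],[0.82,-0.758,0],1],[[0,0,-0.711],[0.844,-0.85,0],1],[[0,0,-0.711],[0.844,-0.85,0],1],[[0,0,-0.711],[0.844,-0.85,0],0],[[0,0,-0.711],[0.844,-0.85,0],-0.2],[[0,0,-0.711],[0.844,-0.85,0.3],-0.2],[[0,0,-0.711],[0.844,-0.85,0.7],-0.2],[[0,0,-0.711],[0.844,-0.85,0.7],-0.2]])

```text
time: 16.52
tool_pos: [0.6158, 0.3455, 0.1834]
tcp_rot: [-3.12, -0.344, -0.01]
wrist_force: [0.3, 1.0, 0.1]
width: 0.598
```

```bash
python3 pans.py; python3 - <<'E'
from meas import *
L=[snap('scene'),snap('side')]
P,C=cloud(L)
h=hp(P);print('hotplate',seg(h))
p=P[(P[:,2]>.105)&(P[:,2]<.122)&(P[:,1]<-.05)&(P[:,1]>-.4)&(P[:,0]<.55)&(P[:,0]>.3)]
for c in clusters(p,.002,5,10): print('bar',seg(c),len(c),c[:,2].max())
p=P[(P[:,2]>.2)&(P[:,2]<.25)&(P[:,1]<-.1)&(P[:,1]>-.6)&(P[:,0]<.85)&(P[:,0]>.45)]
R=p; 
# rail: rows; rack x axis direction ~ from -24deg
th=np.radians(-23.5);ux=np.array([np.cos(th),np.sin(th)]);uy=np.array([-ux[1],ux[0]])
for lbl,q in(('rail/hooks',R),):
    a=q[:,:2]@ux;b=q[:,:2]@uy
    print('along x hist',np.histogram(a,bins=np.arange(.6,.8,.01)))
    front=(a<a.max()-.03);print('front',a.min(),a.max(),b.min(),b.max())
    for c in clusters(q[front],.002,3,10): print('hook',seg(c),len(c),'z',c[:,2].min().round(3),c[:,2].max().round(3),'a',(c[:,:2]@ux).min(),(c[:,:2]@ux).max(),'b',np.median(c[:,:2]@uy))
p=P[(P[:,2]>.01)&(P[:,2]<.018)&(P[:,1]<-.1)&(P[:,1]>-.6)&(P[:,0]<.8)&(P[:,0]>.45)]
print('tray',[(seg(c),len(c)) for c in clusters(p,.003,3,200)])
E
```

```text
rim (array([0.51020453, 0.32045293]), np.float64(0.04422191058539321)) (array([509.6, 321.7]), array([95.5, 94. ]), np.float32(47.6)) 216
rim (array([0.5420816 , 0.18313475]), np.float64(0.04410955384337251)) (array([540.3, 181.6]), array([101.7,  94.5]), np.float32(38.6)) 238
rim (array([0.57216404, 0.04811155]), np.float64(0.04429709422939866)) (array([571.1,  48.7]), array([95.4, 95.6]), np.float32(-39.5)) 278
handle (array([611.1, 340.2]), array([84.2, 20.5]), np.float32(13.2)) 161 0.1337781890075299
handle (array([642. , 203.3]), array([83.2, 21.2]), np.float32(9.1)) 180 0.1338751070330277
handle (array([672.3,  68. ]), array([86.6, 19.7]), np.float32(11.4)) 198 0.1337653491666967
16.625 [0.61351019 0.34421417 0.17898759] [ 3.12251638e+00  3.43346493e-01 -5.97400896e-04] [ 0.52527091  0.04428844 -1.14158764] 0.6006810137453438
hotplate (array([566.6, 188.6]), array([349.3, 425.9]), np.float32(-77.9))
bar (array([ 349.4, -267.4]), array([81.8, 13.1]), np.float32(77.6)) 152 0.12070096833167175
bar (array([ 403.3, -140.2]), array([84.1, 12.5]), np.float32(52.9)) 129 0.1200883516948
[... 216 characters left out ...]
0.69, 0.7 ,
       0.71, 0.72, 0.73, 0.74, 0.75, 0.76, 0.77, 0.78, 0.79, 0.8 ]))
front 0.6382689922121929 0.7521937256136524 -0.25226445931015096 0.11012773810219074
hook (array([ 551. , -437.3]), array([ 9. , 82.9]), np.float32(-23.3)) 167 z 0.213 0.236 a 0.6382689922121929 0.721123216023713 b -0.18186447241064657
hook (array([ 595.5, -337.1]), array([ 8. , 83.3]), np.float32(-22.6)) 150 z 0.212 0.236 a 0.6388707268189686 0.7221242545042039 b -0.0716443619056012
hook (array([ 639.2, -236.7]), array([ 8.8, 83. ]), np.float32(-23.4)) 137 z 0.212 0.237 a 0.6390577370631315 0.7220848884556602 b 0.03817735533176704
tray [((array([ 610.3, -314.5]), array([419.9, 149.1]), np.float32(66.2)), 1233)]
```

Call:
move_arm(deltas=[[[0,0,0.05],[-0.13,-0.31,0],-0.2],[[0,0,0.1],[-0.26,-0.62,0],-0.2],[[0,0,0.15],[-0.39,-0.93,0],-0.2]], grip_force=60)

```text
time: 17.1
tool_pos: [0.5731, 0.2499, 0.1769]
tcp_rot: [3.059, 0.712, -0.006]
wrist_force: [0.7, 0.2, 0.1]
width: 0.602
```

Call:
move_arm(deltas=[[[0,0,0.05],[-0.13,-0.31,0],-0.2],[[0,0,0.1],[-0.26,-0.62,0],-0.2],[[0,0,0.15],[-0.39,-0.93,0],-0.2]])

```text
time: 17.48
tool_pos: [0.5341, 0.1569, 0.1772]
tcp_rot: [-2.955, -1.066, 0.006]
wrist_force: [-0.1, -0.7, -0.3]
width: 0.602
```

Call:
move_arm(deltas=[[[0,0,0.05],[-0.13,-0.31,0],-0.2],[[0,0,0.1],[-0.26,-0.62,0],-0.2],[[0,0,0.155],[-0.39,-0.93,0],-0.2]])

```text
time: 17.85
tool_pos: [0.495, 0.0642, 0.1774]
tcp_rot: [-2.803, -1.417, 0.005]
wrist_force: [-0.2, 0.5, -0.0]
width: 0.604
```

Call:
move_arm(deltas=[[[0,0,0],[-0.13,-0.31,0],-0.2],[[0,0,0],[-0.26,-0.62,0],-0.2],[[0,0,0],[-0.39,-0.93,0],-0.2]])

```text
time: 18.23
tool_pos: [0.4561, -0.0286, 0.1775]
tcp_rot: [-2.804, -1.413, 0.004]
wrist_force: [0.6, -0.2, -0.3]
width: 0.6
```

Call:
move_arm(deltas=[[[0,0,0],[-0.2,-0.48,0],-0.2],[[0,0,0],[-0.4,-0.95,0],-0.2],[[0,0,0],[-0.4,-0.95,0],-0.2]])

```text
time: 18.6
tool_pos: [0.4155, -0.1248, 0.1777]
tcp_rot: [-2.808, -1.405, 0.004]
wrist_force: [0.1, 1.5, -0.5]
width: 0.6
```

```bash
python3 - <<'E'
from meas import *
im,d,inf=snap('wrist','w2.png')
P=pts(d,inf);m=(d>0)&(P[...,2]>.105)&(P[...,2]<.122)
for c in clusters(P[m],.002,3,40): print(seg(c),len(c))
s=status.read_state();print(s['time'],s['tool_pos'],s['tcp_rot'],s['q'])
E
```

```text
(array([ 403.4, -137.2]), array([80.5, 10. ]), np.float32(50.7)) 1062
18.65 [ 0.41637009 -0.12350461  0.17784902] [-2.80648866e+00 -1.40691628e+00  2.66657757e-03] [-3.45947153e-01 -1.61076750e-01  2.15085141e+00  3.09747484e-04
  1.15458145e+00  2.95336019e-01]
```

View pics/w2.png

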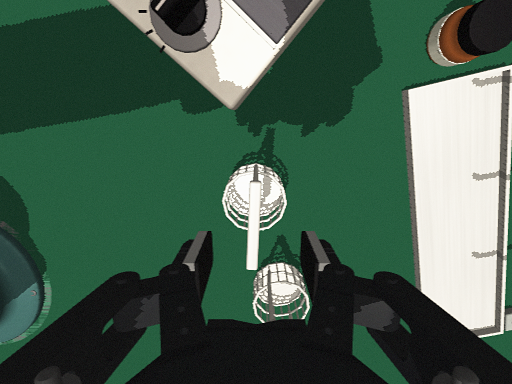

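Call:
move_arm(deltas=[[[0,0,-0.03],[0,0.026,-0.2],-0.2],[[0,0,-0.03],[0,0.026,-0.5],-0.2],[[0,0,-0.03],[0,0.026,-0.84],-0.2],[[0,0,-0.03],[0,0.026,-0.84],-0.2],[[0,0,-0.03],[0,0.026,-0.84],0.4],[[0,0,-0.03],[0,0.026,-0.84],1],[[0,0,-0.03],[0,0.026,-0.84],1],[[0,0,-0.03],[0,0.026,-0.84],1],[[0,0,-0.03],[0,0.026,-0.84],1]])

```text
time: 19.77
tool_pos: [0.4191, -0.1203, 0.0969]
tcp_rot: [2.838, 1.345, 0.004]
wrist_force: [-0.3, 2.4, 6.3]
width: 0.098
```

Call:
move_arm(deltas=[[[0,0,0],[0,0,0.2],1],[[0,0,0],[0,0,0.5],1],[[0,0,0],[0,0,0.8],1],[[0,0,0],[0,0,1.0],1],[[0,0,0],[0,0,1.0],1]])

```text
time: 20.4
tool_pos: [0.4192, -0.1208, 0.1972]
tcp_rot: [2.836, 1.345, 0.005]
wrist_force: [-0.4, -0.3, -1.6]
width: 0.099
```

```bash
cat > held.py <<'E'
from meas import *
L=[snap('scene'),snap('side')]; P,C=cloud(L)
s=status.read_state();t=s['tool_pos'];zb=t[2]+.019
print(s['time'],t,s['tcp_rot'],s['wrist_force'],s['width'])
r=np.hypot(P[:,0]-t[0],P[:,1]-t[1])
for dz in (.0,-.085):
  p=P[(r<.085)&(abs(P[:,2]-zb-dz)<.008)&(r>.0)]
  for c in clusters(p,.002,5,10): print(dz,seg(c),len(c),c[:,2].min(),c[:,2].max())
cv2.imwrite('pics/side_h.png',L[1][0][:,:,::-1])
E
python3 held.py
```

```text
20.5 [ 0.41744258 -0.12013804  0.19463134] [-2.83818991e+00 -1.34611952e+00  6.45815930e-04] [ 1.43728246  0.99546275 -1.56506722] 0.09707051876674555
0.0 (array([ 407.6, -143.9]), array([80.8, 40.4]), np.float32(59.2)) 174 0.20570517657223267 0.22089164769227745
-0.085 (array([ 403.2, -140.4]), array([75., 70.]), np.float32(57.5)) 154 0.12082019701941395 0.1364663234119745
```

Call:
move_arm(deltas=[[[0,0,0.04],[0.2,-0.08,0.2],1],[[0,0,0.088],[0.5,-0.18,0.37],1],[[0,0,0.088],[0.8,-0.3,0.37],1]])

```text
time: 20.88
tool_pos: [0.4989, -0.1505, 0.2323]
tcp_rot: [2.738, 1.54, 0.001]
wrist_force: [0.2, 0.1, -0.4]
width: 0.098
```

Call:
move_arm(deltas=[[[0,0,0.04],[0.2,-0.09,0],1],[[0,0,0.088],[0.5,-0.21,0],1],[[0,0,0.088],[0.77,-0.33,0],1],[[0,0,0.088],[0.77,-0.33,0],1],[[0,0,0.088],[0.77,-0.33,0],1]])

```text
time: 21.5
tool_pos: [0.5736, -0.1827, 0.2303]
tcp_rot: [-2.623, -1.723, 0.003]
wrist_force: [0.6, 0.5, -1.7]
width: 0.095
```

```bash
python3 held.py; python3 - <<'E'
import cv2
i=cv2.imread('pics/side_h.png');cv2.imwrite('pics/c1.png',cv2.resize(i[180:360,220:440],None,fx=3,fy=3))
E
```

```text
21.6 [ 0.57373598 -0.18273726  0.23127281] [-2.62433616e+00 -1.72389495e+00  1.93457301e-03] [ 0.04350302 -0.39953796 -1.53530615] 0.09933640398466669
0.0 (array([ 560. , -206.7]), array([83.5, 35.7]), np.float32(54.3)) 202 0.2428008708402341 0.2581219820747337
-0.085 (array([ 563.6, -206.6]), array([73.7, 69.3]), np.float32(46.1)) 173 0.15735116272893032 0.17312725133765416
```

View pics/c1.png

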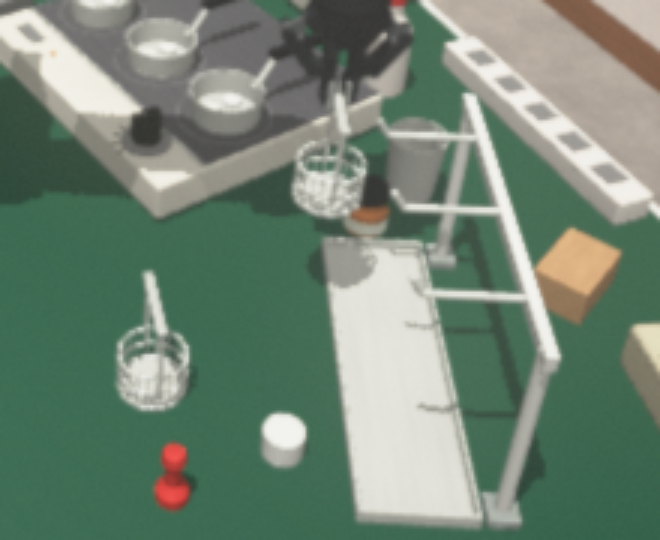

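Call:
move_arm(deltas=[[[0,0,0],[0.16,-0.07,0],1],[[0,0,0],[0.33,-0.14,0],1],[[0,0,0],[0.5,-0.21,0],1],[[0,0,0],[0.65,-0.28,0],1],[[0,0,0],[0.65,-0.28,0],1],[[0,0,0],[0.65,-0.28,-0.14],1],[[0,0,0],[0.65,-0.28,-0.28],1],[[0,0,0],[0.65,-0.28,-0.28],1]])

```text
time: 22.6
tool_pos: [0.6396, -0.2106, 0.2042]
tcp_rot: [-2.625, -1.725, -0.001]
wrist_force: [0.2, 0.7, 1.0]
width: 0.1
```

```bash
python3 held.py; python3 - <<'E'
import cv2
i=cv2.imread('pics/side_h.png');cv2.imwrite('pics/c2.png',cv2.resize(i[180:300,280:420],None,fx=4,fy=4))
E
```

```text
22.7 [ 0.63957426 -0.21068037  0.20411394] [-2.62535556e+00 -1.72483704e+00 -4.74668465e-04] [-0.23569537  1.34064488  1.6056722 ] 0.09587944993562816
0.0 (array([ 662.6, -240.5]), array([123.8,  88.2]), np.float32(1.3)) 510 0.21511588236808765 0.23104899600337517
-0.085 (array([ 627.9, -239.2]), array([73.5, 70.2]), np.float32(40.5)) 157 0.13017996759196304 0.14604363907292872
-0.085 (array([ 718.1, -213.2]), array([12.4, 12.4]), np.float32(-86.7)) 29 0.13087053816636388 0.14562930442528263
```

View pics/c2.png

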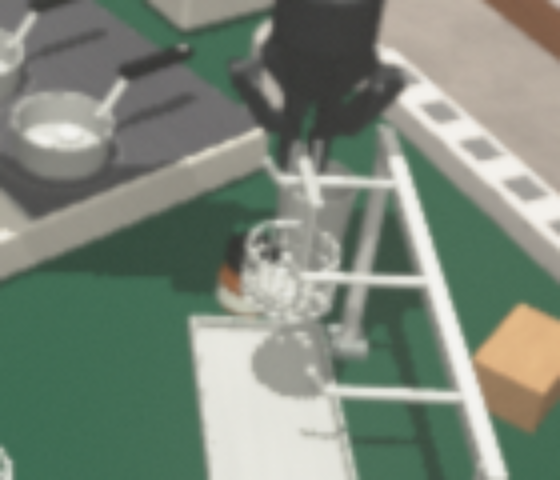

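Call:
move_arm(deltas=[[[0,0,0],[0,0,0],0.5],[[0,0,0],[0,0,0],0.2],[[0,0,0],[0,0,0],0.2],[[0,0,0],[0,0,0.2],0.2],[[0,0,0],[0,0,0.5],0],[[0,0,0],[0,0,0.7],-0.2],[[0,0,0],[0,0,0.7],-0.2]])

```text
time: 23.58
tool_pos: [0.6414, -0.2118, 0.278]
tcp_rot: [2.622, 1.722, 0.006]
wrist_force: [0.6, -0.1, -0.3]
width: 0.602
```

Call:
move_arm(deltas=[[[0,0,0.04],[-0.3,-0.03,0],-0.2],[[0,0,0.08],[-0.6,-0.07,0],-0.2],[[0,0,0.127],[-0.95,-0.12,0],-0.2]])

```text
time: 23.95
tool_pos: [0.5435, -0.2229, 0.2728]
tcp_rot: [-2.437, -1.98, 0.002]
wrist_force: [0.3, -0.3, -0.3]
width: 0.598
```

Call:
move_arm(deltas=[[[0,0,0],[-0.3,-0.03,-0.3],-0.2],[[0,0,0],[-0.6,-0.07,-0.6],-0.2],[[0,0,0],[-0.95,-0.12,-0.8],-0.2]])

```text
time: 24.32
tool_pos: [0.4477, -0.2345, 0.1916]
tcp_rot: [-2.438, -1.976, 0.002]
wrist_force: [0.4, -1.0, 0.1]
width: 0.601
```

Call:
move_arm(deltas=[[[0,0,0],[-0.3,-0.03,0],-0.2],[[0,0,0],[-0.6,-0.07,0],-0.2],[[0,0,0],[-0.95,-0.12,0],-0.2],[[0,0,0],[-0.95,-0.12,0],-0.2]])

```text
time: 24.82
tool_pos: [0.3525, -0.2467, 0.193]
tcp_rot: [-2.441, -1.974, 0.001]
wrist_force: [0.7, 0.3, 0.4]
width: 0.599
```

```bash
python3 - <<'E'
from meas import *
im,d,inf=snap('wrist','w3.png')
P=pts(d,inf);m=(d>0)&(P[...,2]>.105)&(P[...,2]<.122)
for c in clusters(P[m],.002,3,40): print(seg(c),len(c))
s=status.read_state();print(s['time'],s['tool_pos'],s['tcp_rot'],s['q'])
i,d,f=snap('scene');P=pts(d,f)
for z in(.222,.135):
  m=(d>0)&(abs(P[...,2]-z)<.006)&(np.hypot(P[...,0]-.631,P[...,1]+.2316)<.06)
  for c in clusters(P[m],.002,3,10):print(z,seg(c),len(c))
E
python3 pans.py
```

```text
(array([ 349., -265.]), array([80.6,  9.3]), np.float32(77.6)) 916
24.875 [ 0.3538593  -0.24692363  0.19349784] [-2.44190423e+00 -1.97515452e+00 -1.34838024e-05] [-6.67150169e-01 -1.82872751e-01  2.13890898e+00  2.17338303e-04
  1.18640400e+00 -4.56673540e-01]
0.222 (array([ 611.6, -223.8]), array([ 6.1, 19.4]), np.float32(-11.5)) 15
0.222 (array([ 641.7, -232.7]), array([69.1, 66.7]), np.float32(15.1)) 117
0.135 (array([ 652.1, -246.3]), array([63.5, 21.6]), np.float32(53.4)) 37
rim (array([0.50996478, 0.31997366]), np.float64(0.04403424753706189)) (array([509.6, 320.3]), array([96.8, 93.5]), np.float32(49.1)) 192
rim (array([0.53805869, 0.18347703]), np.float64(0.04137503420640608)) (array([516.5, 193. ]), array([87. , 45.3]), np.float32(67.9)) 69
rim (array([0.5718182 , 0.04843072]), np.float64(0.044178633026637645)) (array([571.8,  48.9]), array([99. , 91.9]), np.float32(60.7)) 230
handle (array([611.8, 339.3]), array([84.1, 19.1]), np.float32(12.0)) 102 0.13341118844571856
handle (array([645.2, 204.1]), array([83.8, 21.5]), np.float32(11.0)) 166 0.13381015952968037
handle (array([672.5,  68.5]), array([82.5, 19.6]), np.float32(12.1)) 199 0.133608064366121
25.025 [ 0.35544225 -0.24711877  0.19409418] [-2.44061264e+00 -1.97799101e+00 -4.02203114e-04] [ 0.1505601   0.31170753 -0.29795678] 0.6000918418142543
```

Call:
move_arm(deltas=[[[0,0,0],[0,0.025,-0.3],-0.2],[[0,0,0],[0,0.025,-0.65],-0.2],[[0,0,0],[0,0.025,-1.0],-0.2],[[0,0,0],[0,0.025,-1.0],-0.2],[[0,0,0],[0,0.025,-1.0],0.4],[[0,0,0],[0,0.025,-1.0],1],[[0,0,0],[0,0.025,-1.0],1],[[0,0,0],[0,0.025,-1.0],1],[[0,0,0],[0,0.025,-1.0],1]])

```text
time: 26.15
tool_pos: [0.3557, -0.2454, 0.0959]
tcp_rot: [2.439, 1.976, 0.001]
wrist_force: [-1.6, 0.6, 5.6]
width: 0.098
```

Call:
move_arm(deltas=[[[0,0,0],[0,0,0.2],1],[[0,0,0],[0,0,0.5],1],[[0,0,0],[0,0,0.8],1],[[0,0,0],[0,0,1.0],1],[[0,0,0],[0,0,1.0],1]])

```text
time: 26.78
tool_pos: [0.3561, -0.2457, 0.1963]
tcp_rot: [2.437, 1.975, 0.002]
wrist_force: [0.7, 0.3, -1.8]
width: 0.099
```

Call:
move_arm(deltas=[[[0,0,-0.03],[0.2,-0.04,0.2],1],[[0,0,-0.064],[0.5,-0.1,0.37],1],[[0,0,-0.064],[0.9,-0.2,0.37],1]])

```text
time: 27.15
tool_pos: [0.4458, -0.2651, 0.2317]
tcp_rot: [2.537, 1.85, 0.001]
wrist_force: [-0.6, -0.3, -1.0]
width: 0.103
```

Call:
move_arm(deltas=[[[0,0,-0.03],[0.2,-0.04,0],1],[[0,0,-0.063],[0.5,-0.1,0],1],[[0,0,-0.063],[0.86,-0.2,0],1],[[0,0,-0.063],[0.86,-0.2,0],1],[[0,0,-0.063],[0.86,-0.2,0],1]])

```text
time: 27.78
tool_pos: [0.5299, -0.2842, 0.2295]
tcp_rot: [-2.623, -1.723, 0.002]
wrist_force: [-0.3, 0.1, -2.0]
width: 0.1
```

```bash
python3 held.py; python3 - <<'E'
import cv2
i=cv2.imread('pics/side_h.png');cv2.imwrite('pics/c3.png',cv2.resize(i[180:340,260:420],None,fx=3,fy=3))
E
```

```text
27.875 [ 0.52973564 -0.28429707  0.23042605] [-2.62466655e+00 -1.72364514e+00  1.35448760e-03] [ 0.59181893  0.74100234 -2.59267017] 0.09724191651010596
0.0 (array([ 523.5, -306.8]), array([82.4, 38.6]), np.float32(69.0)) 232 0.24173235005683683 0.2571852740546705
-0.085 (array([ 519. , -303.9]), array([72.5, 70.8]), np.float32(7.0)) 190 0.15647730042361718 0.17239172075058845
```

View pics/c3.png

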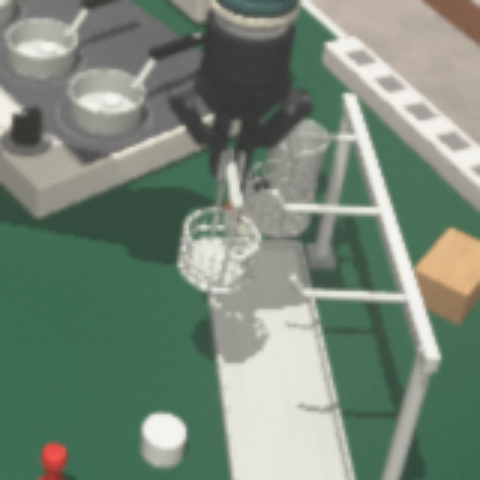

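Call:
move_arm(deltas=[[[0,0,0],[0.16,-0.07,0],1],[[0,0,0],[0.33,-0.14,0],1],[[0,0,0],[0.5,-0.21,0],1],[[0,0,0],[0.67,-0.285,0],1],[[0,0,0],[0.67,-0.285,0],1],[[0,0,0],[0.67,-0.285,-0.14],1],[[0,0,0],[0.67,-0.285,-0.28],1],[[0,0,0],[0.67,-0.285,-0.28],1]])

```text
time: 28.88
tool_pos: [0.5974, -0.3127, 0.2029]
tcp_rot: [-2.625, -1.725, -0.0]
wrist_force: [-0.2, 1.9, 1.3]
width: 0.1
```

```bash
python3 held.py
```

```text
28.975 [ 0.59738188 -0.31277876  0.20288386] [-2.62531404e+00 -1.72441246e+00  8.41913442e-05] [0.14848421 0.84592332 1.47289542] 0.10109141911611579
0.0 (array([ 622.2, -343.3]), array([124.5,  93.3]), np.float32(3.9)) 591 0.21390972947227177 0.22988322224308616
0.0 (array([ 622.3, -252.4]), array([40.5, 24.9]), np.float32(79.6)) 67 0.21454621549382305 0.22760903919072836
-0.085 (array([ 585.3, -338. ]), array([73.6, 70.1]), np.float32(72.0)) 159 0.12917254598669015 0.14481515894347854
-0.085 (array([ 620.7, -254.6]), array([28.5, 69.1]), np.float32(-24.8)) 51 0.12902266095665627 0.14446605097556764
```

Call:
move_arm(deltas=[[[0,0,0],[0,0,0],0.5],[[0,0,0],[0,0,0],0.2],[[0,0,0],[0,0,0],0.2],[[0,0,0],[0,0,0.2],0.2],[[0,0,0],[0,0,0.5],0],[[0,0,0],[0,0,0.8],0],[[0,0,0],[0,0,0.8],0]])

```text
time: 29.85
tool_pos: [0.6, -0.3144, 0.289]
tcp_rot: [2.619, 1.721, 0.006]
wrist_force: [-0.2, 0.7, -0.0]
width: 0.504
```

Call:
move_arm(deltas=[[[0,0,0.1],[-0.1,0.25,0],0],[[0,0,0.2],[-0.2,0.5,0],0],[[0,0,0.3],[-0.3,0.75,0],0],[[0,0,0.349],[-0.34,0.866,0],0]])

```text
time: 30.35
tool_pos: [0.563, -0.2252, 0.2828]
tcp_rot: [-2.055, -2.374, 0.0]
wrist_force: [-0.3, -0.6, -0.3]
width: 0.498
```

Call:
move_arm(deltas=[[[0,0,0.1],[-0.1,0.25,0],0],[[0,0,0.2],[-0.2,0.5,0],0],[[0,0,0.3],[-0.3,0.75,0],0],[[0,0,0.349],[-0.34,0.866,0],0]])

```text
time: 30.85
tool_pos: [0.529, -0.1387, 0.2829]
tcp_rot: [-1.336, -2.842, -0.0]
wrist_force: [-0.1, -0.7, 0.5]
width: 0.503
```

Call:
move_arm(deltas=[[[0,0,0.1],[-0.1,0.25,0],0],[[0,0,0.2],[-0.2,0.5,0],0],[[0,0,0.3],[-0.3,0.75,0],0],[[0,0,0.349],[-0.34,0.866,0],0]])

```text
time: 31.35
tool_pos: [0.495, -0.0522, 0.2829]
tcp_rot: [-0.517, -3.098, -0.0]
wrist_force: [0.4, 0.0, -0.4]
width: 0.501
```

Call:
move_arm(deltas=[[[0,0,0.1],[-0.1,0.25,0],0],[[0,0,0.2],[-0.2,0.5,-0.3],0],[[0,0,0.3],[-0.3,0.75,-0.6],0],[[0,0,0.349],[-0.34,0.866,-1.0],0],[[0,0,0.349],[-0.34,0.866,-1.0],0]])

```text
time: 31.98
tool_pos: [0.4582, 0.0337, 0.1797]
tcp_rot: [0.335, -3.115, -0.001]
wrist_force: [-1.4, -0.3, -0.6]
width: 0.498
```

```bash
cat > rackchk.py <<'E'
from meas import *
L=[snap('scene'),snap('side')]; P,C=cloud(L)
ux=np.array([.9178,-.3971]);uy=np.array([.3971,.9178])
a=P[:,:2]@ux;b=P[:,:2]@uy;Q=np.c_[a,b,P[:,2]]
for n,h in(('hook1',.038),('hook2',-.0717)):
    m=(abs(a-.671)<.02)&(abs(b-h)>.008)&(abs(b-h)<.045)&(abs(Q[:,2]-.222)<.012);q=Q[m]
    print(n,'bar a,b,z',q.mean(0).round(4),q.min(0).round(4),q.max(0).round(4),len(q))
    m=(abs(a-.671)<.05)&(abs(b-h)<.05)&(abs(Q[:,2]-.145)<.015);print(' ring',seg(Q[m]),m.sum())
E
python3 pans.py; python3 rackchk.py; python3 - <<'E'
from meas import *
im,d,inf=snap('wrist','w4.png')
P=pts(d,inf);m=(d>0)&(P[...,2]>.09)&(P[...,2]<.108)&(np.hypot(P[...,0]-.461,P[...,1]-.034)<.035)
for c in clusters(P[m],.002,3,40): print('knob',seg(c),len(c),c[:,2].max())
i,_,_=snap('side');i=i[:,:,::-1];cv2.imwrite('pics/c4.png',cv2.resize(i[150:350,200:440],None,fx=3,fy=3))
E
```

```text
rim (array([0.51043852, 0.31983115]), np.float64(0.04470265039933227)) (array([510.4, 319.9]), array([97.4, 97.6]), np.float32(-47.8)) 196
rim (array([0.54259502, 0.18231704]), np.float64(0.044822247220085626)) (array([520.5, 196.8]), array([99.9, 43. ]), np.float32(57.9)) 95
rim (array([0.57184804, 0.04837162]), np.float64(0.04430659475030065)) (array([574.2,  49.7]), array([97.8, 96.3]), np.float32(61.2)) 268
rim (array([0.5440299 , 0.18211472]), np.float64(0.04263469950910613)) (array([572.3, 161.5]), array([83. , 24.7]), np.float32(48.8)) 85
handle (array([612.6, 340.2]), array([83.4, 19.7]), np.float32(12.9)) 105 0.13215285152695883
handle (array([645.4, 203.4]), array([83.3, 21.4]), np.float32(10.1)) 180 0.1337982388806312
handle (array([674.2,  68.3]), array([81.3, 18.9]), np.float32(12.5)) 198 0.1334241699242715
32.075 [0.4621043  0.03297892 0.18385043] [ 3.33227467e-01 -3.12382515e+00  4.81878167e-04] [ 0.10318154 -0.33224558  1.65436349] 0.49899210864058324
hook1 bar a,b,z [0.6723 0.0299 0.2238] [ 0.6643 -0.0068  0.2102] [0.6815 0.0745 0.2316] 147
 ring (array([670.9,  37.1]), array([71.5, 72.7]), np.float32(-45.8)) 249
hook2 bar a,b,z [ 0.674  -0.0766  0.2238] [ 0.6666 -0.1151  0.2103] [ 0.6818 -0.0315  0.2295] 167
 ring (array([673.6, -73.8]), array([72.7, 70.7]), np.float32(51.7)) 309
knob (array([460.7,  37.8]), array([35.7, 14. ]), np.float32(7.7)) 596 0.10170547006481397
```

View pics/c4.png

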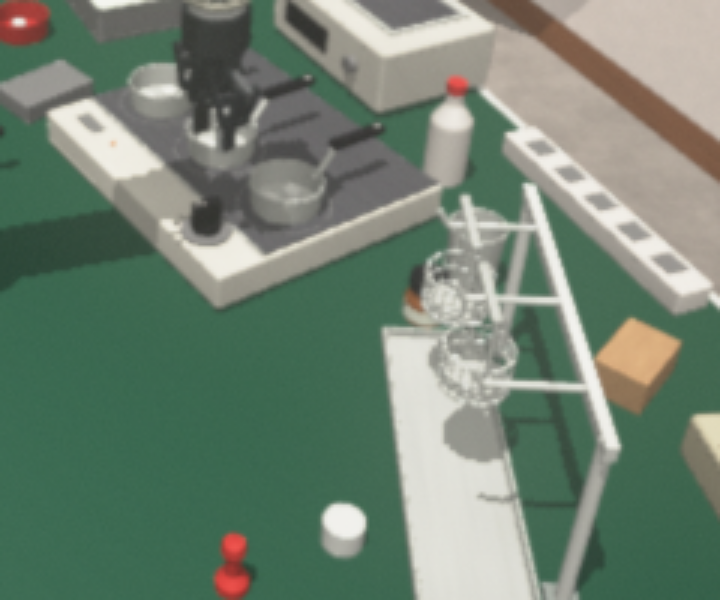

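View pics/w4.png

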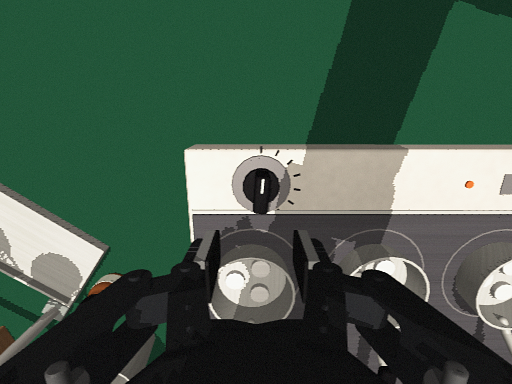

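Call:
move_arm(deltas=[[[0,0,0],[-0.01,0.02,-0.3],0],[[0,0,0],[-0.01,0.02,-0.7],0],[[0,0,0],[-0.01,0.02,-1.0],0],[[0,0,0],[-0.01,0.02,-1.0],0]], grip_force=30)

```text
time: 32.78
tool_pos: [0.4594, 0.0348, 0.0819]
tcp_rot: [0.333, -3.12, -0.0]
wrist_force: [-0.6, 0.6, 0.1]
width: 0.499
```

Call:
move_arm(deltas=[[[0,0,0],[0,0,-0.05],0],[[0,0,0],[0,0,-0.05],0.4],[[0,0,0],[0,0,-0.05],1],[[0,0,0],[0,0,-0.05],1],[[0,0,0],[0,0,-0.05],1],[[0,0,0],[0,0,-0.05],1]])

```text
time: 33.52
tool_pos: [0.4614, 0.0366, 0.0799]
tcp_rot: [-0.333, 3.122, 0.004]
wrist_force: [-2.6, 5.1, 6.4]
width: 0.16
```

Call:
move_arm(deltas=[[[0,0,-0.08],[0,0.01,0],1],[[0,0,-0.16],[0,0.01,0],1],[[0,0,-0.24],[0,0.01,0],1],[[0,0,-0.32],[0,0.01,0],1],[[0,0,-0.4],[0,0.01,0],1],[[0,0,-0.48],[0,0.01,0],1],[[0,0,-0.56],[0,0.01,0],1],[[0,0,-0.64],[0,0.01,0],1],[[0,0,-0.72],[0,0.01,0],1],[[0,0,-0.8],[0,0.01,0],1],[[0,0,-0.88],[0,0.01,0],1],[[0,0,-0.96],[0,0.01,0],1],[[0,0,-1.0],[0,0.01,0],1],[[0,0,-1.0],[0,0.01,0],1],[[0,0,-1.0],[0,0.01,0],0.3],[[0,0,-1.0],[0,0.01,0],0],[[0,0,-1.0],[0,0.01,0],0],[[0,0,-1.0],[0,0.01,0.4],0],[[0,0,-1.0],[0,0.01,1.0],0],[[0,0,-1.0],[0,0.01,1.0],0]])

```text
time: 36.02
tool_pos: [0.4653, 0.0363, 0.1841]
tcp_rot: [1.966, 2.439, 0.012]
wrist_force: [0.7, 0.0, 0.1]
width: 0.504
```

Call:
move_arm(deltas=[[[0,0,0],[0,0,0.5],0],[[0,0,0],[-0.2,-0.5,1.0],0],[[0,0,0],[-0.2,-1.0,1.0],0],[[0,0,0],[-0.2,-1.0,1.0],0],[[0,0,0],[-0.2,-1.0,1.0],0]])

```text
time: 36.65
tool_pos: [0.4404, -0.0637, 0.2772]
tcp_rot: [-1.972, -2.443, 0.0]
wrist_force: [0.8, 0.2, 0.4]
width: 0.5
```

```bash
python3 pans.py; python3 rackchk.py; python3 - <<'E'
from meas import *
L=[snap('scene'),snap('side')]
P,C=cloud(L)
m=(P[:,2]>.092)&(P[:,2]<.106)&(np.hypot(P[:,0]-.461,P[:,1]-.035)<.035)
for c in clusters(P[m],.002,3,20): print('knob',seg(c),len(c),c[:,2].max())
a,b=L[0][0][:,:,::-1][140:320,20:380],L[1][0][:,:,::-1][130:360,190:430]
cv2.imwrite('pics/fin.png',np.hstack([cv2.resize(b,(460,440)),cv2.resize(a,(340,440))]))
E
```

```text
rim (array([0.4605401 , 0.03382189]), np.float64(0.012927771125269485)) (array([462.2,  34.8]), array([20.7, 38. ]), np.float32(-80.9)) 63
rim (array([0.51068032, 0.32028621]), np.float64(0.044575494771977316)) (array([509.1, 321.7]), array([97.4, 97.4]), np.float32(-46.5)) 192
rim (array([0.54192982, 0.18307901]), np.float64(0.04416890897662342)) (array([543.3, 184.4]), array([98.1, 95.5]), np.float32(47.8)) 219
rim (array([0.57193777, 0.04823233]), np.float64(0.04461327871035212)) (array([571.5,  48.3]), array([95.5, 95.2]), np.float32(61.7)) 261
handle (array([610.9, 339.1]), array([80.8, 20.1]), np.float32(12.9)) 103 0.13276381017978556
handle (array([642.6, 202.8]), array([88.3, 20. ]), np.float32(11.3)) 177 0.13371632831142466
handle (array([673.4,  67.9]), array([84.1, 20.5]), np.float32(12.9)) 200 0.13388168817138643
36.75 [ 0.44043458 -0.06277111  0.27704056] [-1.96930081e+00 -2.44497549e+00  9.17149232e-04] [-0.28466277 -0.74487988  0.55584873] 0.5028098108566366
hook1 bar a,b,z [0.6722 0.0302 0.2237] [ 0.6641 -0.0068  0.2102] [0.6788 0.0739 0.2292] 148
 ring (array([672.5,  37. ]), array([71.8, 70.6]), np.float32(52.1)) 252
hook2 bar a,b,z [ 0.6741 -0.0762  0.2241] [ 0.6656 -0.1148  0.2102] [ 0.6808 -0.031   0.2296] 167
 ring (array([674.5, -73.3]), array([72.4, 70. ]), np.float32(54.3)) 314
knob (array([461.4,  35.4]), array([16.9, 40.7]), np.float32(-76.6)) 80 0.10385137222334494
```

View pics/fin.png

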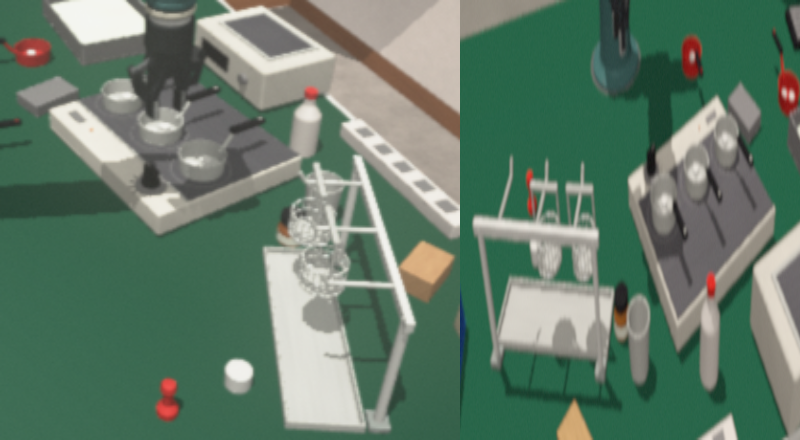

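```bash
python3 -c "
from workcell import order; print(order.finish_job())"
```

```text
the job is handed in; nothing more can be done
None
```

The job is done and handed in; handing in gives no verdict, so the results below are my own last camera checks at 36.7 s of the 210 s allowed.

- **Pans:** I gripped each handle and swung all three pans round to the back. The handles now point within a few degrees of the hotplate's x axis. The pans stand on their rings about 137 mm apart, with the handle ends over the heated top. They had not moved since I turned them, so I saw no sign of a knock.
- **Baskets:** Two baskets were there. They hang on hook1 and hook2, with the bars within about 6 mm of the seats and the baskets upright. hook3 is empty.
- **Knob:** I turned it last, and it measures about 89° (1.55 rad) clockwise from off.
- **Other things:** I never reached for the bystanders or the red look-alike pans. In the last picture none of those in view looks moved, but I did not measure them.

No check failed. The wrist camera and the two fixed cameras disagreed by 2 to 4 mm on the bars and the knob, which was within the grasp tolerance.

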